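Slide the loaded washing tray over the gap, up to the sprung hook clamp

ROBOT

A 6-joint arm with a two-finger parallel gripper is mounted at the origin on the work surface. World frame = base frame: x ahead of the robot, y to its left, z up, the work surface at z = 0. Lengths are in mm, angles in degrees, forces in N, time in s.
With the tool pointing down it reaches from about 250 to 800 mm from the base axis. Payload 8.5 kg.
Tool frame: the origin (TCP) lies at the very end of the fingers, on their centre line; the grasp point (between the pads) lies 19 mm behind it; y points along the fingers, x is the direction in which the jaws open and shut, and the axes are right-handed (so a half turn about y gives the same grasp; the last joint's range is limited). The gripper opens to 85 mm and grips with 20 to 120 N. Pads are 22 mm wide; open, the fingers measure 114 mm over their backs; the gripper's body (76 mm by 85 mm) begins 54 mm behind the grasp point. The pads swing forward as they close: fully open they stand 13 mm farther back than shut.
Start: joints at [70.989, 13.648, -0.773, 75.585, 0, 90], TCP at [171, 496.324, 231.276] pointing down, gripper open.
Joint ranges: [-152.45, 152.45], [-59.26, 108.67], [-65.41, 83.53], [-104.44, 129.93], [-82.83, 76.93], [-180, 180]. Speed limits (degrees/s): [127.2, 127.2, 159.86, 180, 180, 180].

INTERFACE

Orientations are given as a 3x3 rotation matrix whose columns are the frame's x, y, z axes.
In Python, from workcell import r gives the robot as it stands. The module is installed in compiled form; this text tells all that it offers.
- The arm moves only by the shell command python3 -m handwheel 'ROWS' [FORCE]. ROWS is JSON, a list of rows, each a list of 3 entries, a list of its own where there are three numbers: the shift along the tool's x, y, z in mm, then the turn about the tool's y in rad, then the closure, from -1 (fully open) to 1 (shut). A call has exactly 10 rows; each row is the pose to reach, as a shift and turn from the pose measured when the call began, along the tool's axes at that moment; what a row does not reach only later rows make up. A row lasts 1/10 s, in which the tool goes at most 50 mm and 8.59 degrees, less where a joint would pass 70% of its speed; a pose out of reach is approached as far as the arm can. A call with a gripper value outside its range is refused whole. The fingers move at their own pace and stop on an object; FORCE is the grip in N (left out, the last holds). Time passes only in rows, so rows that repeat a pose let the fingers close, or fill a call up. It gives the time, the measured TCP pose, the force and the opening at its end, in the units of the state.
- r.observe(): the state, without advancing time (a new reading comes with each control period).
- r.read_camera(name): name is "side" or "top" or "wrist"; returns (picture, depth): 400x640x3 uint8, red, green, blue; 400x640 float32, mm along the optical axis (not along the pixel's ray), 0 where there is no reading.
- r.camera_params(name): a dict with "intrinsics" (3x3 intrinsics, pixels), "world_to_cam" (4x4, takes a point from world to camera coordinates); the wrist camera has in their place "T_tool_cam" (4x4, takes a point from camera to tool coordinates, whose origin is the TCP and whose axes are the tool frame's). Camera axes: x right, y up, looking along -z (the intrinsics and any distortion apply to the point x, -y, -z); pixel columns grow to the right and rows downward; lengths in mm; the calibration is good to about 2 mm. A picture is of the moment at which its call begins: read the wrist's pose just before it. camera_params takes no time and is no camera call.
- r.finish_job(): hands the job in, once; it reports no verdict.
The state is a dict: "clock": time; "joint_pos": joint angles; "qvel": joint speeds; "effort": joint torques, N m; "eef_pos": TCP position; "ee_rot": TCP orientation; "force": force on the tool from outside, world axes, zero at the start; "torque": the same for the moment, N m; "opening": opening from 0.0 (shut) to 1.0 (fully open).
Only numpy, scipy, OpenCV 4.12 (cv2) and the standard library are available. Lean on these libraries where they do the work, as an engineer would, in place of code of your own. Each camera call takes 0.05 s, during which the arm holds its last target. There are 200 camera calls.

TASK

Take the aluminium tray by the upright tab at its back end and slide it, with the cup and bottle riding on it, from the tiled sill across the open gap onto the wooden cabinet, keeping it flat: it must not be lifted, and its heavy front must not sag into the gap. Keep going until it meets the rubber pad of the sprung clamp at the cabinet's far end, press it in with about 9 N (at least 6 N for a moment, never more than 16 N), then let go and leave the tray wholly on the cabinet, resting snugly against the pad. Leave the comb, nail brush, tin and soap where they lie.

Things in the scene. Friction and masses are not known exactly. Their poses are not given: they have to be found in the camera images.
- sill: Fixed white tiled sill block with chipped edges, 320 mm (x) by 280 mm (y), top 120 mm above the work surface. Origin at the centre of its underside. The tray is to be pushed along its -y axis; its edge on the gap is 140 mm from the origin along -y.
- cabinet: Fixed wooden wash cabinet, white with a bare wooden top, 320 mm (x) by 300 mm (y), top 118 mm above the work surface (2 mm lower than the sill), axes parallel to the sill's. Origin at the centre of its underside; its edge on the gap is 150 mm away along +y, its far edge 150 mm along -y. The gap is 120 to 140 mm wide.
- clamp: Steel spring-loaded hook clamp, fixed. Origin on the cabinet's top at its far edge, axes as the cabinet. Before it stands a black rubber pad, 64 mm wide (x), 16 mm high, middle 14 mm above the cabinet top, facing +y; its face is 20 to 50 mm from the origin along +y, a place not measured: feel (or look) for it. The pad yields along -y on a spring, 2.2 N per mm, no preload, 12 mm travel.
- tray_mid (a point): Centre of the underside of the loose aluminium tray (0.25 kg): 140 mm wide (x), 220 mm long (y, pointing to its back end, within 0.05 rad of the sill's y), floor 5 mm thick, walls 3 mm thick, 20 mm high overall. With cup and bottle the centre of mass is about 65 mm behind the front end: over the gap the front drops unless the back is held down (up to about 9 N at the tab).
- tray_tab (a point): Middle of the upright tab at the tray's back end, 28 mm above the tray's underside, axes as the tray. The tab is 60 mm wide (x), 10 mm thick (y), stands flush with the tray's back end face and its top is 47 mm above the underside. The tray's floor in front of the tab and the sill behind it are free for a finger.
- tray_front (a point): Middle of the bottom edge of the tray's front end (the end that leads), 110 mm from tray_mid along -y.
- tray_back (a point): Middle of the bottom edge of the tray's back end, 110 mm from tray_mid along +y.
- cup_mid (a point): Middle of the loose white enamel cup, 64 mm wide and 75 mm high (about 0.24 kg), standing on the tray near the front; 37.5 mm above its underside.
- bottle_mid (a point): Middle of the loose glass bottle, 50 mm wide and 130 mm high (about 0.45 kg), standing on the tray beside the cup; 65 mm above its underside.
- comb: Bystander: pale wooden comb, 31 by 150 by 6 mm, on the sill beside the tray. Origin at the centre of its underside.
- nail_brush: Bystander: chrome nail brush, 34 by 85 by 40 mm, on the sill on the tray's other side. Origin at the centre of its underside.
- tin: Bystander: aluminium hair grip tin with closed hinged lid, 47 by 87 by 25 mm, on the cabinet beside the tray's path. Origin at the centre of its underside.
- soap: Bystander: soap on a dish, 40 by 75 by 24 mm, on the cabinet on the other side of the path. Origin at the centre of its underside.
Mind the look-alikes: they are no part of the job. Leave any blue, green or yellow look-alike of the part that bears cup_mid alone.

How it is judged (in metres and radians):
On the way, in this order (a step that is already met when the one before it is completed fails the run):
1. the tray's front end has crossed the gap and lies over the cabinet (y of tray_front in the frame of cabinet below 0.135 m), for 0.1 s.
2. the tray is pressed against the clamp's pad with at least 6 N (contact force between tray and clamp above 6 N), for 0.2 s.
At the end, for the whole second after the job is handed in: The tray rests released and flat (0.02 rad) on the cabinet, its back end 5 mm or more past the edge on the gap, square within 0.1 rad, touching the clamp's pad (over 0.3 N); cup and bottle stand upright (0.1 rad) on the tray floor in its front half (y of tray_back in the frame of cabinet below 0.145 m and contact force between tray and clamp above 0.3 N and angle between tray_mid's own z axis and vertical below 0.02 rad and angle between the y axis of tray_mid and the y axis of cabinet, either way round below 0.1 rad and z of tray_mid in the frame of cabinet below 0.1205 m and linear speed of tray below 0.01 m/s and angle between each of cup_mid, bottle_mid's own z axis and vertical below 0.1 rad and z of cup_mid in the frame of tray_mid below 0.0465 m and y of each of cup_mid, bottle_mid in the frame of tray_mid below 0 m and z of bottle_mid in the frame of tray_mid below 0.074 m).
It fails at once if the tray sags or tilts by more than 0.05 rad (about 6 mm at its front over the gap) (angle between tray_mid's own z axis and vertical above 0.05 rad).
It fails at once if the tray is lifted more than 6 mm off the sill's level (z of tray_mid in the frame of sill above 0.126 m).
It fails at once if the tray presses on the clamp with more than 16 N (contact force between tray and clamp above 16 N).
It fails at once if the cup or the bottle tips (angle between any of cup_mid, bottle_mid's own z axis and vertical above 0.3 rad).
It fails at once if the comb, nail brush, tin or soap is shifted by more than 15 mm (distance of any of comb, nail_brush, tin, soap from where it was at the start of the episode above 0.015 m).
It also fails if it takes over 67 s, if anything falls off the work surface, if the arm or the gripper's body presses on something with over 40 N, if the wrist force passes 120 N, or if a joint passes its speed limit or range.

## Working session

There is one attempt and no reset: what is moved stays moved. The work goes in short steps, Python scripts to look and compute and a shell command to move; the robot and the scene stay as the last step left them, time stands still between calls to the robot, and variables do not carry over. Pictures are saved under pics/ and viewed, about 8 in all and at most 12, crops included, and the job is handed in when it is done.

```bash
mkdir -p pics; cat > h.py <<'E'
import numpy as np, cv2
from workcell import r
def grab(n):
    s=r.observe(); p,d=r.read_camera(n); c=r.camera_params(n); return s,p,d,c
def pts(s,d,c):
    K=np.array(c['intrinsics']); v,u=np.mgrid[:400,:640]
    x=(u-K[0,2])/K[0,0]*d; y=(v-K[1,2])/K[1,1]*d
    P=np.stack([x,-y,-d,np.ones_like(d)],-1)
    if 'world_to_cam' in c: M=np.linalg.inv(np.array(c['world_to_cam']))
    else:
        T=np.eye(4);T[:3,:3]=s['ee_rot'];T[:3,3]=s['eef_pos'];M=T@np.array(c['T_tool_cam'])
    return (P@M.T)[...,:3]
E
python3 - <<'E'
from h import *
print(r.observe())
for n in ('top','side'):
    s,p,d,c=grab(n); print(n,c); np.savez(f'{n}.npz',p=p,P=pts(s,d,c),d=d)
    cv2.imwrite(f'pics/{n}0.png',p[...,::-1])
E
```

```text
{'clock': 0.0, 'joint_pos': array([ 7.09893394e+01,  1.36797226e+01, -8.17438201e-01,  7.55841436e+01,
        1.66954246e-03,  9.00008281e+01]), 'qvel': array([-0.01441647, -0.01015147, -0.04521754, -0.0305942 ,  0.00650926,
        0.00095492]), 'effort': array([-2.20309768e-03, -5.38787055e+01,  3.46439552e+01,  1.81223330e-02,
       -2.48746728e-04,  1.38094524e-05]), 'eef_pos': array([170.87038754, 495.97130027, 230.68555979]), 'ee_rot': array([[ 3.25757410e-01, -4.89789662e-04, -9.45453262e-01],
       [ 9.45452324e-01, -1.33213946e-03,  3.25757777e-01],
       [-1.41902839e-03, -9.99998993e-01,  2.91184751e-05]]), 'force': array([-0.299194  , -0.03396699, -1.14889321]), 'torque': array([ 0.01999057, -0.03546257, -0.02388277]), 'opening': 0.997887514769614}
top {'intrinsics': array([[403.73968521,   0.        , 328.52899705],
       [  0.        , 403.73968521, 204.21475046],
       [  0.        ,   0.        ,   1.        ]]), 'world_to_cam': array([[-8.89993716e-03, -9.99886313e-01, -1.21717791e-02,
         1.25134735e+01],
       [ 9.90052892e-01, -1.05203270e-02,  1.40301798e-01,
        -5.33325158e+02],
       [-1.40413899e-01, -1.08020279e-02,  9.90033966e-01,
        -1.11979990e+03],
       [ 0.00000000e+00,  0.00000000e+00,  0.00000000e+00,
         1.00000000e+00]])}
side {'intrinsics': array([[490.84402327,   0.        , 319.48163678],
       [  0.        , 490.84402327, 205.45066683],
       [  0.        ,   0.        ,   1.        ]]), 'world_to_cam': array([[ 7.44508751e-01, -6.67611504e-01,  1.26429857e-03,
        -3.86965519e+02],
       [ 3.39775407e-01,  3.80540424e-01,  8.60082356e-01,
        -2.94221566e+02],
       [-5.74681992e-01, -6.39909263e-01,  5.10153646e-01,
        -1.15476278e+03],
       [ 0.00000000e+00,  0.00000000e+00,  0.00000000e+00,
         1.00000000e+00]])}
```

View pics/top0.png

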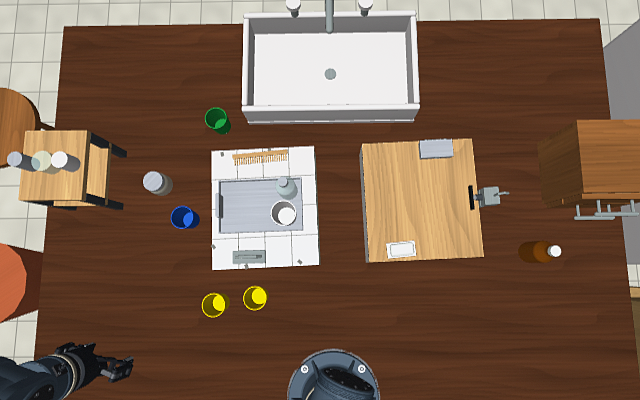

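View pics/side0.png

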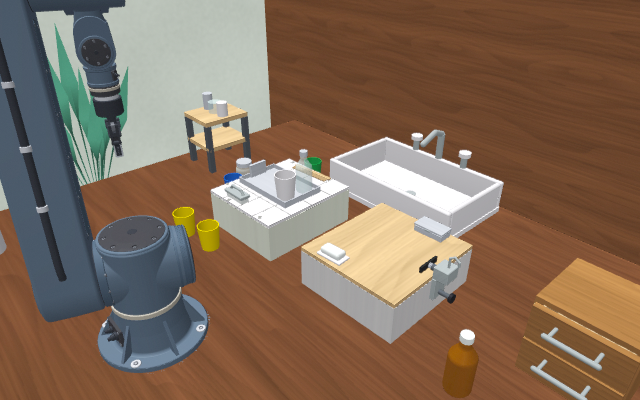

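The top view shows the sill at (211–318,147–270) with the tray at (218–302,178–232) and its tab at (219,205). The cabinet is at (360–483,140–262), and the pad is the dark bar at (472,197). The cup candidates are the white one at (284,213), which stands on the tray, and the look-alikes: blue (183,217), green (216,120) and yellow (214,305), (256,298). The white one fits. It rides on the tray and I won't be touching it.

```bash
python3 - <<'E'
from h import *
def rect(P,m,name):
    q=P[m][:,:2].astype(np.float32); (c,sz,a)=cv2.minAreaRect(q); b=cv2.boxPoints((c,sz,a))
    print(name,m.sum(),'z',np.median(P[m][:,2]).round(1),'c',np.round(c,1),'sz',np.round(sz,1),'a',round(a,2),'box',b.round(0).tolist())
t=np.load('top.npz');P=t['P'];Z=P[...,2]
v,u=np.mgrid[:400,:640]
def box(a,b,c,d): return (u>=a)&(u<b)&(v>=c)&(v<d)
def big(m):
    n,l,s,_=cv2.connectedComponentsWithStats(m.astype(np.uint8)); return l==1+np.argmax(s[1:,4])
rect(P,box(200,330,140,280)&(Z>110),'sill')
rect(P,box(350,490,130,270)&(Z>112)&(Z<123)&(t['d']>0),'cab')
rect(P,box(205,240,180,230)&(Z>150),'tab')
rect(P,box(208,310,170,240)&(Z>133)&(Z<150),'walls')
rect(P,box(265,310,170,240)&(Z>175),'cup+bottle')
rect(P,big(box(460,480,180,215)&(t['p'].max(-1)<50)),'pad')
rect(P,box(415,460,130,170)&(Z>135),'tin');rect(P,box(380,420,235,265)&(Z>128),'soap')
rect(P,box(225,270,240,268)&(Z>135),'brush');rect(P,box(225,295,145,168)&(Z>123)&(Z<140),'comb')
s=np.load('side.npz');P=s['P'];Z=P[...,2]
rect(P,box(235,272,155,182)&(Z>150)&(Z<180),'tabS')
m=big(box(415,440,250,278)&(s['p'].max(-1)<50)); rect(P,m,'padS'); print(P[m].min(0),P[m].max(0))
crop=cv2.resize(t['p'][130:280,195:500],None,fx=2.6,fy=2.6,interpolation=cv2.INTER_CUBIC); cv2.imwrite('pics/crop0.png',crop[...,::-1])
w=grab('wrist'); cv2.imwrite('pics/wr0.png',w[1][...,::-1]); print(w[3])
E
```

```text
sill 12489 z 121.8 c [518.6 161. ] sz [321.6 319.3] a 2.49 box [[351.0, 314.0], [365.0, -5.0], [686.0, 9.0], [672.0, 328.0]]
cab 12175 z 117.4 c [ 534.4 -247.6] sz [320.3 314. ] a 2.27 box [[368.0, -97.0], [381.0, -411.0], [701.0, -398.0], [688.0, -84.0]]
tab 141 z 165.5 c [437.1 157.9] sz [348.   53.2] a 59.22 box [[325.0, 22.0], [371.0, -5.0], [549.0, 294.0], [503.0, 321.0]]
walls 458 z 138.4 c [520. 187.] sz [140.8 220.2] a 1.8 box [[446.0, 295.0], [453.0, 75.0], [594.0, 79.0], [587.0, 299.0]]
cup+bottle 544 z 208.5 c [460.1  87.9] sz [242.1  88.8] a 26.07 box [[332.0, 75.0], [371.0, -5.0], [588.0, 101.0], [549.0, 181.0]]
pad 86 z 137.3 c [ 534.1 -367.1] sz [60.3  7.6] a 4.1 box [[504.0, -365.0], [504.0, -373.0], [564.0, -369.0], [564.0, -361.0]]
tin 597 z 142.0 c [ 549.4 -146.2] sz [ 85.8 446.8] a 40.82 box [[371.0, -5.0], [663.0, -343.0], [728.0, -287.0], [436.0, 51.0]]
soap 295 z 141.1 c [ 394.  -107.5] sz [ 31.8 208. ] a 5.3 box [[369.0, -5.0], [388.0, -212.0], [419.0, -210.0], [400.0, -2.0]]
brush 451 z 144.2 c [384.6 125.5] sz [261.5  33.1] a 89.49 box [[367.0, -5.0], [400.0
[... 333 characters left out ...]
29. ] a 87.74 box [[501.0, -373.0], [530.0, -374.0], [530.0, -368.0], [501.0, -367.0]]
[ 500.88087711 -372.69236483  127.7852165 ] [ 529.90532207 -367.19589215  142.22510107]
{'intrinsics': array([[282.87029039,   0.        , 325.39128141],
       [  0.        , 282.87029039, 205.54665771],
       [  0.        ,   0.        ,   1.        ]]), 'T_tool_cam': array([[ 9.99999765e-01, -3.66381656e-04, -5.79048348e-04,
         1.68287802e-01],
       [-4.57729856e-04,  2.71681124e-01, -9.62387218e-01,
        -1.43831648e+02],
       [ 5.09917529e-04,  9.62387257e-01,  2.71680893e-01,
         6.93320608e+01],
       [ 0.00000000e+00,  0.00000000e+00,  0.00000000e+00,
         1.00000000e+00]])}
```

View pics/crop0.png

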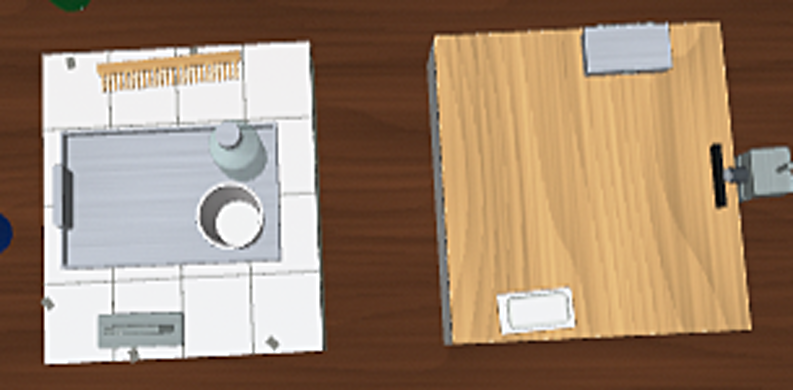

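The crop confirms that the enamel cup is the white one on the tray, and the glass bottle is beside it. I'll remeasure with the empty depth readings filtered out.

```bash
python3 - <<'E'
from h import *
t=np.load('top.npz');P=t['P'];Z=P[...,2];ok=t['d']>0
v,u=np.mgrid[:400,:640]
def R(n,a,b,c,d,z0,z1):
    m=ok&(u>=a)&(u<b)&(v>=c)&(v<d)&(Z>z0)&(Z<z1); q=P[m][:,:2].astype(np.float32); c,s,a=cv2.minAreaRect(q)
    print(n,m.sum(),np.median(Z[m]).round(1),np.round(c,1),np.round(s,1),round(a,2),cv2.boxPoints((c,s,a)).round(0).tolist())
R('sill',200,330,140,280,112,128);R('cab',350,490,130,270,112,124);R('tab',205,240,180,230,155,175)
R('cup',268,300,198,230,185,205);R('bottle',270,305,170,200,235,270);R('tin',415,460,130,170,135,150);R('soap',380,420,235,265,128,150)
R('jars',130,200,165,235,40,300)
s=r.observe();Rt=s['ee_rot'];print(Rt.T@(np.array([515,292,215])-s['eef_pos']))
E
```

```text
sill 10389 120.9 [517.9 180.3] [321.  281.6] 2.26 [[352.0, 315.0], [363.0, 33.0], [684.0, 46.0], [673.0, 327.0]]
cab 12233 117.4 [ 534.4 -247.6] [320.3 314. ] 2.27 [[368.0, -97.0], [381.0, -411.0], [701.0, -398.0], [688.0, -84.0]]
tab 116 166.2 [517.1 291. ] [58.3 10.8] 0.9 [[488.0, 296.0], [488.0, 285.0], [546.0, 286.0], [546.0, 297.0]]
cup 145 198.1 [491.4 117.6] [59.7 62.5] 88.83 [[460.0, 88.0], [522.0, 87.0], [523.0, 147.0], [461.0, 148.0]]
bottle 88 254.0 [557.6 112.7] [21.3 22.3] 87.61 [[546.0, 103.0], [568.0, 102.0], [569.0, 123.0], [547.0, 124.0]]
tin 592 142.0 [ 665.7 -280.8] [53.  87.9] 0.42 [[639.0, -237.0], [640.0, -325.0], [693.0, -325.0], [692.0, -237.0]]
soap 288 141.0 [ 400.8 -180.9] [31.8 60.5] 5.3 [[382.0, -152.0], [388.0, -212.0], [419.0, -210.0], [414.0, -149.0]]
jars 684 68.3 [548.8 457.2] [197.4  62.9] 39.07 [[452.0, 419.0], [492.0, 371.0], [645.0, 495.0], [606.0, 544.0]]
[ -80.83224511   15.91277002 -391.78001941]
```

```bash
python3 -m handwheel '[[[-8,0,-39],-0.04,-1],[[-16,0,-79],-0.08,-1],[[-24,0,-118],-0.12,-1],[[-32,0,-158],-0.16,-1],[[-40,0,-197],-0.2,-1],[[-49,4,-236],-0.24,-1],[[-57,8,-276],-0.28,-1],[[-65,12,-315],-0.32,-1],[[-73,16,-355],-0.36,-1],[[-81,20,-394],-0.363,-1]]' 80; python3 - <<'E'
from h import *
s,p,d,c=grab('wrist'); s=r.observe()
print(s['eef_pos'],s['ee_rot'].round(4).tolist(),s['force'])
P=pts(s,d,c);cv2.imwrite('pics/wr1.png',p[...,::-1]);np.savez('wr1.npz',P=P,p=p,d=d)
Z=P[...,2];m=(d>0)&(Z>155)&(Z<175)&(np.hypot(P[...,0]-517,P[...,1]-291)<60)
q=P[m];print(m.sum(),np.median(Z[m]),cv2.minAreaRect(q[:,:2].astype(np.float32)),np.median(q,0))
E
```

```text
clock: 1.15
eef_pos: [518.3, 290.0, 210.5]
ee_rot: [[-0.032, -0.001, -0.999], [0.999, -0.001, -0.032], [-0.001, -1.0, 0.001]]
force: [0.0, 1.2, 0.8]
opening: 0.996
[522.59258473 287.21150471 209.34338764] [[-0.0289, 0.0011, -0.9996], [0.9996, -0.0029, -0.0289], [-0.0029, -1.0, -0.001]] [ 2.15486766 -2.16848669 -1.07644609]
1172 166.83579160394993 ((521.5103759765625, 289.9060974121094), (60.033531188964844, 9.741995811462402), 1.6198675632476807) [518.54525041 289.68203386 166.8357916 ]
```

View pics/wr1.png

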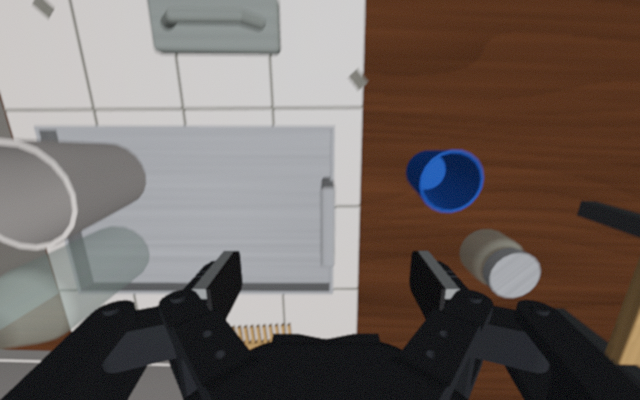

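The tab shows end-on at (327,222). It measures 60×9.7 mm, centred near (519–521, 290), with its top at z=167, which matches the given sizes. I'll descend with the fingers open on either side of it.

```bash
python3 -m handwheel '[[[2,8,2],0,-1],[[2,16,2],0,-1],[[2,24,2],0,-1],[[2,32,2],0,-1],[[2,40,2],0,-1],[[2,48,2],0,-1],[[2,56,2],0,-1],[[2,64,2],0,-1],[[2,71,2],0,-1],[[2,78,2],0,-1]]' 80; python3 -m handwheel '[[[0,0,0],0,-1],[[0,0,0],0,-1],[[0,0,0],0,-1],[[0,0,0],0,-1],[[0,0,0],0,-1],[[0,0,0],0,-1],[[0,0,0],0,-1],[[0,0,0],0,-1],[[0,0,0],0,-1],[[0,0,0],0,-1]]' 80; python3 - <<'E'
from h import *
s=r.observe();print(s['eef_pos'],s['ee_rot'].round(4).tolist(),s['force'])
s,p,d,c=grab('wrist');P=pts(s,d,c);Z=P[...,2]
m=(d>0)&(Z>155)&(Z<175)&(np.hypot(P[...,0]-519,P[...,1]-290)<45)&(abs(P[...,1]-290)<14);q=P[m]
print(m.sum(),np.median(q,0) if m.any() else 0,cv2.minAreaRect(q[:,:2].astype(np.float32)))
E
```

```text
clock: 2.2
eef_pos: [520.6, 288.9, 130.7]
ee_rot: [[-0.029, 0.001, -1.0], [1.0, -0.003, -0.029], [-0.003, -1.0, -0.001]]
force: [0.3, 0.8, -0.1]
opening: 1.004
clock: 3.2
eef_pos: [520.6, 288.9, 130.7]
ee_rot: [[-0.029, 0.001, -1.0], [1.0, -0.003, -0.029], [-0.003, -1.0, -0.001]]
force: [0.5, 0.8, -0.1]
opening: 1.0
[520.63562651 288.89549063 130.71182565] [[-0.0289, 0.001, -0.9996], [0.9996, -0.0029, -0.0289], [-0.003, -1.0, -0.0009]] [ 0.45591538  0.77489347 -0.1101667 ]
2896 [510.18777498 292.25119694 167.99451771] ((515.7877197265625, 292.4772033691406), (57.58654022216797, 10.020033836364746), 1.8569517135620117)
```

```bash
python3 -m handwheel '[[[2,0,2],0,-1],[[2,0,2],0,-0.6],[[2,0,2],0,-0.3],[[2,0,2],0,0],[[2,0,2],0,0.3],[[2,0,2],0,0.5],[[2,0,2],0,0.6],[[2,0,2],0,0.7],[[2,0,2],0,0.8],[[2,0,2],0,1]]' 80;  python3 -m handwheel '[[[0,0,0],0,1],[[0,0,0],0,1],[[0,0,0],0,1],[[0,0,0],0,1],[[0,0,0],0,1],[[0,0,0],0,1],[[0,0,0],0,1],[[0,0,0],0,1],[[0,0,0],0,1],[[0,0,0],0,1]]' 80
```

```text
clock: 4.25
eef_pos: [518.7, 291.2, 130.9]
ee_rot: [[-0.029, 0.001, -1.0], [1.0, -0.002, -0.029], [-0.002, -1.0, -0.001]]
force: [0.1, 2.5, 0.8]
opening: 0.104
clock: 5.25
eef_pos: [518.6, 291.2, 130.9]
ee_rot: [[-0.029, 0.001, -1.0], [1.0, -0.002, -0.029], [-0.002, -1.0, -0.001]]
force: [-0.7, 0.3, -0.0]
opening: 0.104
```

Grasped at about 9 mm opening. I'll take the first slow slide with a light downward bias and watch the forces.

```bash
python3 -m handwheel '[[[-1,0.5,0],0,1],[[-3,0.5,0],0,1],[[-6,0.5,0],0,1],[[-9,0.5,0],0,1],[[-12,0.5,0],0,1],[[-15,0.5,0],0,1],[[-18,0.5,0],0,1],[[-21,0.5,0],0,1],[[-24,0.5,0],0,1],[[-27,0.5,0],0,1]]' 100; python3 -m handwheel '[[[-3,1,0],0,1],[[-6,1,0],0,1],[[-9,1,0],0,1],[[-12,1,0],0,1],[[-15,1,0],0,1],[[-18,1,0],0,1],[[-21,1,0],0,1],[[-24,1,0],0,1],[[-27,1,0],0,1],[[-30,1,0],0,1]]'
```

```text
clock: 6.25
eef_pos: [519.8, 265.4, 130.9]
ee_rot: [[-0.03, 0.002, -1.0], [1.0, 0.0, -0.03], [0.0, -1.0, -0.002]]
force: [-0.3, 7.5, 2.5]
opening: 0.102
clock: 7.25
eef_pos: [521.4, 237.0, 130.9]
ee_rot: [[-0.031, 0.004, -1.0], [1.0, 0.004, -0.031], [0.004, -1.0, -0.004]]
force: [0.2, 9.2, 5.5]
opening: 0.097
```

```bash
python3 -m handwheel '[[[-3,1,0],0,1],[[-6,1,0],0,1],[[-9,1,0],0,1],[[-12,1,0],0,1],[[-15,1,0],0,1],[[-18,1,0],0,1],[[-21,1,0],0,1],[[-24,1,0],0,1],[[-27,1,0],0,1],[[-30,1,0],0,1]]'; python3 -m handwheel '[[[-3,1,0],0,1],[[-6,1,0],0,1],[[-9,1,0],0,1],[[-12,1,0],0,1],[[-15,1,0],0,1],[[-18,1,0],0,1],[[-21,1,0],0,1],[[-24,1,0],0,1],[[-27,1,0],0,1],[[-30,1,0],0,1]]'
```

```text
clock: 8.25
eef_pos: [523.2, 208.5, 130.9]
ee_rot: [[-0.031, 0.006, -0.999], [0.999, 0.007, -0.031], [0.007, -1.0, -0.006]]
force: [0.3, 10.5, 7.4]
opening: 0.1
clock: 9.25
eef_pos: [525.2, 180.3, 131.2]
ee_rot: [[-0.032, 0.009, -0.999], [0.999, 0.011, -0.032], [0.01, -1.0, -0.009]]
force: [0.0, 11.1, 10.4]
opening: 0.108
```

The tool is pitching slightly (0.01 rad) and the tab is up 0.3 mm. I'll cross the rest of the gap in one longer call with more downward bias, so less drift builds up between calls.

```bash
python3 -m handwheel '[[[-4,1,0],0,1],[[-10,1.3,0],0,1],[[-17,1.5,0],0,1],[[-25,1.7,0],0,1],[[-33,1.8,0],0,1],[[-41,1.8,0],0,1],[[-49,1.8,0],0,1],[[-57,1.8,0],0,1],[[-64,1.8,0],0,1],[[-69,1.8,0],0,1]]' 110; python3 - <<'E'
from h import *
s,p,d,c=grab('side');P=pts(s,d,c);np.savez('s2.npz',P=P,p=p,d=d);cv2.imwrite('pics/s2.png',cv2.resize(p[130:330,190:510],None,fx=2.4,fy=2.4,interpolation=cv2.INTER_CUBIC)[...,::-1])
E
```

```text
clock: 10.25
eef_pos: [529.7, 114.5, 131.8]
ee_rot: [[-0.034, 0.015, -0.999], [0.999, 0.018, -0.034], [0.017, -1.0, -0.016]]
force: [-0.5, 17.6, 20.3]
opening: 0.104
```

View pics/s2.png

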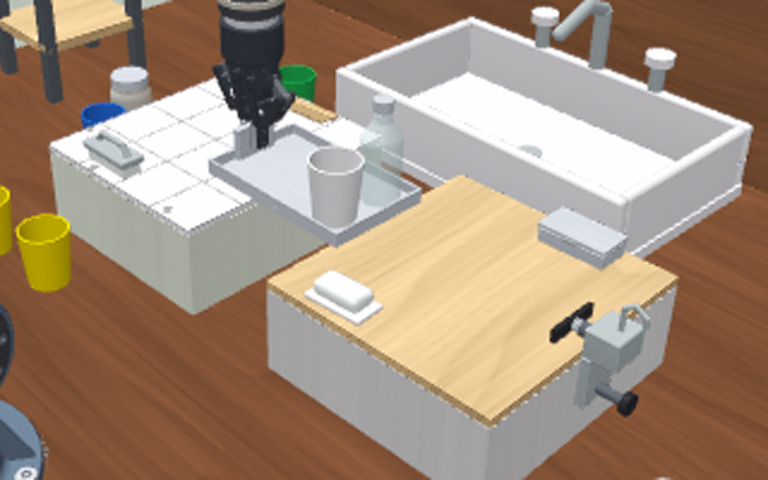

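The tray's front corner at crop (335,240) looks just over the cabinet edge. I'll check the tray's tilt from the rim points.

```bash
cat > tilt.py <<'E'
from h import *
def tilt(n='side',tab=None):
    s,p,d,c=grab(n);P=pts(s,d,c);q=P[d>0];e=s['eef_pos']
    # floor (z~125) and rim
    a=np.array([-0.035,1.0]);b=np.array([1.0,0.035]);o=e[:2]-0  # tab centre
    L=(q[:,:2]-o)@a;W=(q[:,:2]-o)@b
    m=(L<-20)&(L>-205)&(abs(W)<62)&(abs(q[:,2]-124)<8)
    A=np.c_[L[m],W[m],np.ones(m.sum())];w=np.ones(m.sum(),bool)
    for _ in range(6):
        x=np.linalg.lstsq(A[w],q[m][w,2],rcond=None)[0];w=abs(A@x-q[m][:,2])<1.5
    f=(q[:,2]>122)&(q[:,2]<145)&(abs(W)<60)&(L<-195)&(L>-225)
    print(n,'floor slope/along,across',x.round(4),w.sum(),m.sum(),'floor z at L=-210:',(x@[-210,0,1]).round(1),'front L',np.percentile(L[f],[1,5]).round(1),'front y',(o[1]+np.percentile(L[f],2)).round(1))
    print('TCP',e.round(1),'F',s['force'].round(1))
if __name__=='__main__': tilt('side');tilt('top')
E
python3 tilt.py
```

```text
side floor slope/along,across [1.270000e-02 1.400000e-03 1.266084e+02] 401 625 floor z at L=-210: 123.9 front L [-217.3 -216.3] front y -102.9
TCP [529.7 113.9 131.8] F [-0.2 15.2 18.8]
top floor slope/along,across [-3.800000e-03 -5.000000e-03  1.238503e+02] 1132 2224 floor z at L=-210: 124.6 front L [-215.4 -214.8] front y -101.2
TCP [529.7 113.9 131.7] F [-0.1 14.1 19.4]
```

The front reads y≈-102 in both views, past the cabinet edge at about -90. The drag-to-load ratio has stayed near 0.6, so it isn't catching. From here any drop is bounded at 2 mm, and I can ease off the downward bias.

```bash
python3 -m handwheel '[[[-3,0.3,0],0,1],[[-8,0.3,0],0,1],[[-13,0.2,0],0,1],[[-18,0.2,0],0,1],[[-23,0.1,0],0,1],[[-28,0.1,0],0,1],[[-33,0,0],0,1],[[-38,0,0],0,1],[[-43,0,0],0,1],[[-47,0,0],0,1]]'; python3 tilt.py
```

```text
clock: 11.4
eef_pos: [531.3, 67.4, 131.2]
ee_rot: [[-0.034, 0.015, -0.999], [0.999, 0.018, -0.033], [0.017, -1.0, -0.016]]
force: [0.7, 7.4, 2.9]
opening: 0.097
side floor slope/along,across [3.800000e-03 6.600000e-03 1.255556e+02] 428 696 floor z at L=-210: 124.8 front L [-217.6 -216.1] front y -149.4
TCP [531.3  67.4 131.2] F [0.7 7.4 2.9]
top floor slope/along,across [-9.700000e-03 -2.400000e-03  1.226883e+02] 953 1881 floor z at L=-210: 124.7 front L [-215.3 -215.1] front y -148.3
TCP [531.3  66.9 131.1] F [0.5 4.3 2.8]
```

```bash
python3 -m handwheel '[[[-4,0,0],0,1],[[-9,0,0],0,1],[[-15,0,0],0,1],[[-21,0,0],0,1],[[-27,0.1,0],0,1],[[-33,0.3,0],0,1],[[-39,0.5,0],0,1],[[-45,0.7,0],0,1],[[-51,0.9,0],0,1],[[-56,1,0],0,1]]'; python3 -m handwheel '[[[-4,0.2,0],0,1],[[-9,0.3,0],0,1],[[-15,0.4,0],0,1],[[-21,0.4,0],0,1],[[-27,0.4,0],0,1],[[-33,0.4,0],0,1],[[-39,0.4,0],0,1],[[-45,0.4,0],0,1],[[-51,0.4,0],0,1],[[-56,0.4,0],0,1]]'; python3 tilt.py
```

```text
clock: 12.5
eef_pos: [533.3, 11.3, 129.6]
ee_rot: [[-0.034, 0.016, -0.999], [0.999, 0.017, -0.033], [0.017, -1.0, -0.016]]
force: [0.6, 8.5, 4.5]
opening: 0.101
clock: 13.5
eef_pos: [535.5, -44.2, 128.9]
ee_rot: [[-0.034, 0.017, -0.999], [0.999, 0.018, -0.034], [0.017, -1.0, -0.017]]
force: [1.3, 11.0, 9.6]
opening: 0.1
side floor slope/along,across [-4.300000e-03 -4.000000e-04  1.232324e+02] 550 875 floor z at L=-210: 124.1 front L [-216.9 -215.9] front y -260.7
TCP [535.5 -44.2 128.9] F [ 1.3 11.   9.6]
top floor slope/along,across [-6.850000e-02 -1.370000e-02  1.126385e+02] 311 687 floor z at L=-210: 127.0 front L [-216.6 -215.3] front y -260.5
TCP [535.5 -44.9 128.9] F [0.9 6.4 6.3]
```

```bash
python3 -m handwheel '[[[-4,-0.3,0],0,1],[[-9,-0.4,0],0,1],[[-15,-0.5,0],0,1],[[-21,-0.6,0],0,1],[[-27,-0.7,0],0,1],[[-33,-0.8,0],0,1],[[-39,-0.9,0],0,1],[[-45,-1,0],0,1],[[-50,-1,0],0,1],[[-54,-1,0],0,1]]'; python3 -m handwheel '[[[-3,0,0],0,1],[[-6,-0.1,0],0,1],[[-9,-0.2,0],0,1],[[-12,-0.2,0],0,1],[[-15,-0.2,0],0,1],[[-18,-0.3,0],0,1],[[-21,-0.3,0],0,1],[[-24,-0.3,0],0,1],[[-27,-0.4,0],0,1],[[-30,-0.4,0],0,1]]'; python3 tilt.py;  python3 - <<'E'
from h import *
s,p,d,c=grab('side');P=pts(s,d,c);cv2.imwrite('pics/s3.png',cv2.resize(p[160:330,270:510],None,fx=3.2,fy=3.2,interpolation=cv2.INTER_CUBIC)[...,::-1])
E
```

```text
clock: 14.6
eef_pos: [537.3, -98.5, 129.4]
ee_rot: [[-0.034, 0.017, -0.999], [0.999, 0.017, -0.034], [0.016, -1.0, -0.017]]
force: [0.7, 8.9, 6.0]
opening: 0.103
clock: 15.6
eef_pos: [538.2, -127.9, 129.5]
ee_rot: [[-0.035, 0.017, -0.999], [0.999, 0.017, -0.035], [0.017, -1.0, -0.017]]
force: [-0.0, 8.4, 5.4]
opening: 0.102
side floor slope/along,across [8.000000e-04 2.600000e-03 1.239198e+02] 689 1029 floor z at L=-210: 123.8 front L [-216.1 -215.4] front y -343.6
TCP [ 538.2 -127.9  129.5] F [-0.   8.4  5.4]
top floor slope/along,across [3.210000e-02 8.550000e-02 1.354992e+02] 54 108 floor z at L=-210: 128.8 front L [-215.3 -214.8] front y -343.5
TCP [ 538.3 -128.4  129.5] F [1.1 6.4 3.4]
```

View pics/s3.png

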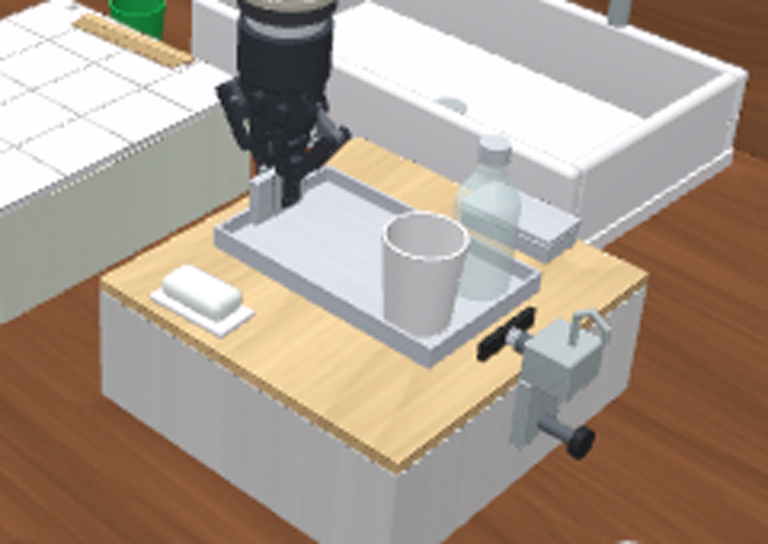

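The tray is on the cabinet with its front edge (430,355)–(540,280) short of the pad at (505,333). The gap is about 18–20 mm. I'll feel forward.

```bash
python3 -m handwheel '[[[-2,-0.5,0],0,1],[[-4,-0.5,0],0,1],[[-6,-0.5,0],0,1],[[-8,-0.5,0],0,1],[[-10,-0.5,0],0,1],[[-12,-0.5,0],0,1],[[-13,-0.5,0],0,1],[[-14,-0.5,0],0,1],[[-14,-0.5,0],0,1],[[-14,-0.5,0],0,1]]'; for i in 1; do python3 -m handwheel '[[[-0.3,-0.1,0],0,1],[[-0.6,-0.1,0],0,1],[[-0.9,-0.1,0],0,1],[[-1.2,-0.1,0],0,1],[[-1.5,-0.1,0],0,1],[[-1.8,-0.1,0],0,1],[[-2.1,-0.1,0],0,1],[[-2.4,-0.1,0],0,1],[[-2.7,-0.1,0],0,1],[[-3,-0.1,0],0,1]]'; done
```

```text
clock: 16.75
eef_pos: [538.5, -141.9, 129.8]
ee_rot: [[-0.035, 0.016, -0.999], [0.999, 0.017, -0.035], [0.016, -1.0, -0.017]]
force: [0.8, 7.0, 3.9]
opening: 0.101
clock: 17.75
eef_pos: [538.3, -144.2, 130.0]
ee_rot: [[-0.036, 0.016, -0.999], [0.999, 0.017, -0.035], [0.017, -1.0, -0.016]]
force: [0.4, 6.6, 3.1]
opening: 0.107
```

```bash
python3 -m handwheel '[[[-0.4,-0.1,0],0,1],[[-0.8,-0.1,0],0,1],[[-1.2,-0.1,0],0,1],[[-1.6,-0.1,0],0,1],[[-2,-0.1,0],0,1],[[-2.4,-0.1,0],0,1],[[-2.8,-0.1,0],0,1],[[-3.2,-0.1,0],0,1],[[-3.6,-0.1,0],0,1],[[-4,-0.1,0],0,1]]'
```

```text
clock: 18.75
eef_pos: [538.2, -147.6, 130.1]
ee_rot: [[-0.036, 0.015, -0.999], [0.999, 0.018, -0.036], [0.017, -1.0, -0.016]]
force: [-0.2, 7.5, 4.2]
opening: 0.102
```

```bash
python3 -m handwheel '[[[-0.4,0,0],0,1],[[-0.8,0,0],0,1],[[-1.2,0,0],0,1],[[-1.6,0,0],0,1],[[-2,0,0],0,1],[[-2.4,0,0],0,1],[[-2.8,0,0],0,1],[[-3.2,0,0],0,1],[[-3.6,0,0],0,1],[[-4,0,0],0,1]]'; python3 tilt.py
```

```text
clock: 19.75
eef_pos: [538.0, -150.4, 130.2]
ee_rot: [[-0.037, 0.015, -0.999], [0.999, 0.019, -0.037], [0.019, -1.0, -0.015]]
force: [-0.2, 10.8, 4.6]
opening: 0.102
side floor slope/along,across [ 4.900000e-03 -6.000000e-04  1.247044e+02] 744 1103 floor z at L=-210: 123.7 front L [-223.2 -221.4] front y -373.0
TCP [ 538.  -150.4  130.2] F [-0.2 10.8  4.6]
top floor slope/along,across [  0.1765   0.2439 171.0709] 16 30 floor z at L=-210: 134.0 front L [-221.2 -220. ] front y -371.5
TCP [ 538.  -150.4  130.2] F [-0.2  9.5  4.9]
```

Contact began at around TCP y=-148.5, and the pad force is now about 4 N above the drag. About 2.5 mm more should do it, and I'll hold there.

```bash
python3 -m handwheel '[[[-0.6,0,0],0,1],[[-1.2,0,0],0,1],[[-1.8,0,0],0,1],[[-2.4,0,0],0,1],[[-3,0,0],0,1],[[-3.3,0,0],0,1],[[-3.3,0,0],0,1],[[-3.3,0,0],0,1],[[-3.3,0,0],0,1],[[-3.3,0,0],0,1]]'
```

```text
clock: 20.85
eef_pos: [537.8, -152.1, 130.3]
ee_rot: [[-0.039, 0.014, -0.999], [0.999, 0.022, -0.038], [0.021, -1.0, -0.015]]
force: [0.4, 12.8, 6.0]
opening: 0.106
```

```bash
python3 -m handwheel '[[[-0.6,-0.1,0],0,1],[[-1.2,-0.1,0],0,1],[[-1.8,-0.1,0],0,1],[[-2.4,-0.1,0],0,1],[[-3,-0.1,0],0,1],[[-3.3,-0.1,0],0,1],[[-3.3,-0.1,0],0,1],[[-3.3,-0.1,0],0,1],[[-3.3,-0.1,0],0,1],[[-3.3,-0.1,0],0,1]]'; python3 - <<'E'
from h import *
s0=np.load('top.npz');s,p,d,c=grab('top');P=pts(s,d,c);v,u=np.mgrid[:400,:640]
for Q,q,dd in((s0['P'],s0['p'],s0['d']),(P,p,d)):
    m=(u>462)&(u<482)&(v>183)&(v<212)&(q.max(-1)<50)&(dd>0);print(m.sum(),np.median(Q[m],0).round(1),np.median(u[m]),u[m].mean())
E
```

```text
clock: 21.85
eef_pos: [537.5, -153.3, 130.6]
ee_rot: [[-0.04, 0.014, -0.999], [0.999, 0.025, -0.04], [0.024, -1.0, -0.015]]
force: [-0.7, 15.5, 6.9]
opening: 0.103
86 [ 534.5 -366.2  137.3] 471.0 470.83720930232556
16 [ 552.5 -371.2  140.7] 473.0 470.9375
```

```bash
python3 -m handwheel '[[[-0.6,0,0],0,1],[[-1.2,0,0],0,1],[[-1.8,0,0],0,1],[[-2.4,0,0],0,1],[[-2.8,0,0],0,1],[[-2.8,0,0],0,1],[[-2.8,0,0],0,1],[[-2.8,0,0],0,1],[[-2.8,0,0],0,1],[[-2.8,0,0],0,1]]'; python3 - <<'E'
from h import *
print(r.observe()['force'])
s0=np.load('side.npz');s,p,d,c=grab('side');P=pts(s,d,c);v,u=np.mgrid[:400,:640]
for Q,q,dd in((s0['P'],s0['p'],s0['d']),(P,p,d)):
    m=(u>412)&(u<442)&(v>248)&(v<280)&(q.max(-1)<55)&(dd>0);print(m.sum(),np.median(Q[m],0).round(1),Q[m].min(0).round(1),Q[m].max(0).round(1))
cv2.imwrite('pics/s4.png',cv2.resize(p[200:310,330:480],None,fx=5,fy=5,interpolation=cv2.INTER_CUBIC)[...,::-1])
E
```

```text
clock: 22.9
eef_pos: [537.3, -153.8, 130.9]
ee_rot: [[-0.042, 0.013, -0.999], [0.999, 0.028, -0.042], [0.027, -1.0, -0.014]]
force: [-0.7, 16.9, 8.2]
opening: 0.103
[-0.71521667 16.87267644  8.24234606]
71 [ 527.4 -369.   137.3] [ 500.9 -372.7  126.7] [ 565.  -362.   143.1]
75 [ 524.1 -373.1  137.6] [ 501.2 -377.6  126.2] [ 565.5 -367.8  142.3]
```

View pics/s4.png

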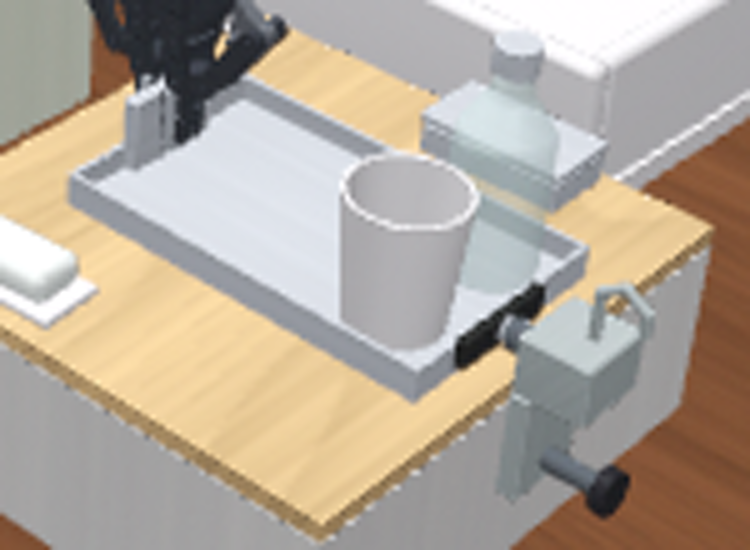

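The tray meets the pad squarely, at crop (500,325). The pad has shifted 4–6 mm, which is about 9–12 N. I'll ease back to about half that before letting go, so the spring can't throw the tray clear.

```bash
python3 -m handwheel '[[[0.1,0,0],0,1],[[0.2,0,0],0,1],[[0.3,-0.1,0],0,1],[[0.4,-0.1,0],0,1],[[0.5,-0.1,0],0,1],[[0.6,-0.2,0],0,1],[[0.7,-0.2,0],0,1],[[0.8,-0.2,0],0,1],[[0.8,-0.2,0],0,1],[[0.8,-0.2,0],0,1]]'
```

```text
clock: 23.95
eef_pos: [537.2, -153.0, 131.2]
ee_rot: [[-0.042, 0.013, -0.999], [0.999, 0.027, -0.042], [0.027, -1.0, -0.014]]
force: [-1.9, 4.3, 4.2]
opening: 0.107
```

```bash
python3 -m handwheel '[[[0.2,0,0],0,1],[[0.4,0,0],0,1],[[0.6,0,0],0,1],[[0.8,0,0],0,1],[[1,0,0],0,1],[[1.2,0,0],0,1],[[1.2,0,0],0,1],[[1.2,0,0],0,1],[[1.2,0,0],0,1],[[1.2,0,0],0,1]]'
```

```text
clock: 24.95
eef_pos: [537.2, -152.0, 131.3]
ee_rot: [[-0.042, 0.013, -0.999], [0.999, 0.027, -0.042], [0.027, -1.0, -0.014]]
force: [-0.1, -0.1, 4.5]
opening: 0.102
```

```bash
python3 -m handwheel '[[[0.3,0,0],0,1],[[0.3,0,0],0,1],[[0.3,0,0],0,1],[[0.3,0,0],0,1],[[0.3,0,0],0,1],[[0.3,0,0],0,0.8],[[0.3,0,0],0,0.7],[[0.3,0,0],0,0.6],[[0.3,0,0],0,0.5],[[0.3,0,0],0,0.4]]' 20; python3 - <<'E'
from h import *
from tilt import tilt
tilt('side')
s,p,d,c=grab('wrist');P=pts(s,d,c);Z=P[...,2]
m=(d>0)&(Z>155)&(Z<172)&(abs(P[...,1]+151)<14)&(abs(P[...,0]-535)<45);print(np.median(P[m],0),cv2.minAreaRect(P[m][:,:2].astype(np.float32)),s['opening'])
E
```

```text
clock: 25.95
eef_pos: [537.1, -151.4, 131.0]
ee_rot: [[-0.042, 0.013, -0.999], [0.999, 0.028, -0.042], [0.027, -1.0, -0.014]]
force: [-0.1, -0.1, -0.4]
opening: 0.303
side floor slope/along,across [-3.800000e-03  3.000000e-03  1.230827e+02] 709 1082 floor z at L=-210: 123.9 front L [-221.9 -220.6] front y -372.9
TCP [ 537.1 -151.4  131. ] F [-0.1 -0.1 -0.4]
[ 530.79893574 -150.66442166  166.00391931] ((534.1010131835938, -151.01956176757812), (27.986364364624023, 57.51274108886719), 89.85126495361328) 0.3008765731777856
```

```bash
python3 -m handwheel '[[[0,0,0],0,0.1],[[0,0,0],0,-0.2],[[0,0,0],0,-0.4],[[0,0,0],0,-0.4],[[0,0,0],0,-0.4],[[0,-5,0],0,-0.4],[[0,-15,0],0,-0.4],[[0,-25,0],0,-0.4],[[0,-37,0],0,-0.4],[[0,-50,0],0,-0.4]]'; python3 -m handwheel '[[[0,-10,0],0,-0.4],[[0,-20,0],0,-0.4],[[0,-35,0],0,-0.4],[[0,-50,0],0,-0.4],[[0,-65,0],0,-0.4],[[0,-80,0],0,-0.4],[[0,-90,0],0,-0.4],[[0,-90,0],0,-0.4],[[0,-90,0],0,-0.4],[[0,-90,0],0,-0.4]]'; python3 - <<'E'
from h import *
s0=np.load('side.npz');s,p,d,c=grab('side');P=pts(s,d,c);v,u=np.mgrid[:400,:640]
for Q,q,dd in((s0['P'],s0['p'],s0['d']),(P,p,d)):
    m=(u>412)&(u<442)&(v>248)&(v<280)&(q.max(-1)<55)&(dd>0);print(m.sum(),np.median(Q[m],0).round(1),Q[m].min(0).round(1),Q[m].max(0).round(1))
cv2.imwrite('pics/s5.png',cv2.resize(p[200:310,330:480],None,fx=5,fy=5,interpolation=cv2.INTER_CUBIC)[...,::-1])
s,p,d,c=grab('wrist');P=pts(s,d,c);Z=P[...,2]
for a,lo,hi in(('tab',158,172),('rim',133,145)):
    m=(d>0)&(Z>lo)&(Z<hi)&(P[...,1]<-120)&(P[...,1]>-378)&(abs(P[...,0]-535)<80)&((a=='rim')|(P[...,1]>-170));print(a,m.sum(),cv2.minAreaRect(P[m][:,:2].astype(np.float32)))
cv2.imwrite('pics/top5.png',grab('top')[1][...,::-1])
E
```

```text
clock: 27.05
eef_pos: [536.6, -153.0, 182.5]
ee_rot: [[-0.042, 0.014, -0.999], [0.999, 0.027, -0.042], [0.027, -1.0, -0.015]]
force: [-0.6, 0.1, -0.4]
opening: 0.695
clock: 28.05
eef_pos: [535.0, -155.3, 271.7]
ee_rot: [[-0.042, 0.013, -0.999], [0.999, 0.028, -0.042], [0.027, -1.0, -0.014]]
force: [-0.6, 0.2, 0.4]
opening: 0.698
71 [ 527.4 -369.   137.3] [ 500.9 -372.7  126.7] [ 565.  -362.   143.1]
79 [ 524.7 -370.7  137.7] [ 501.5 -374.4  125.7] [ 565.8 -364.7  144.9]
tab 700 ((535.3280029296875, -150.8946990966797), (59.151004791259766, 10.037428855895996), 2.256978988647461)
rim 2806 ((540.6373291015625, -258.7461853027344), (141.02328491210938, 225.95884704589844), 2.2205288410186768)
```

View pics/s5.png

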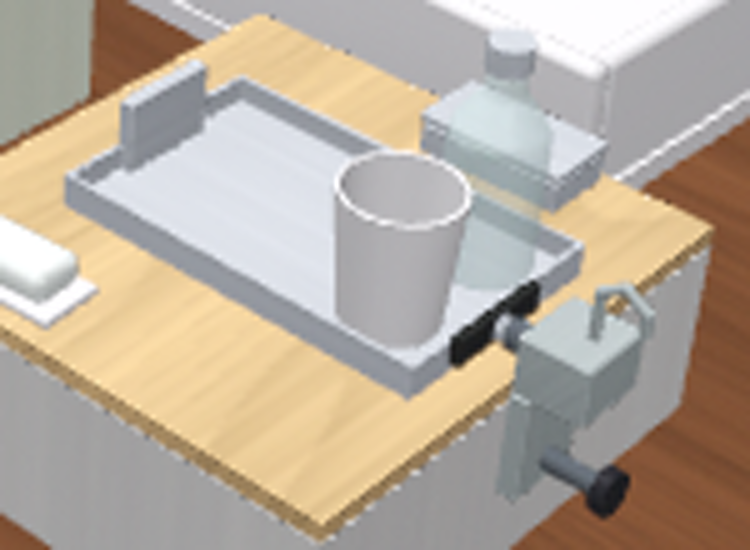

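View pics/top5.png

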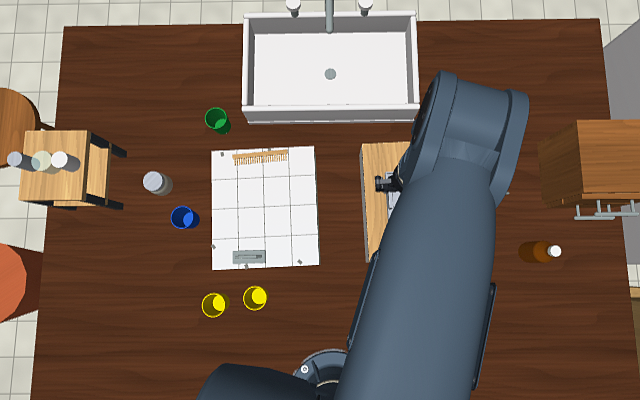

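The side crop shows the tray released, flat and against the pad at (495,325), with the cup and bottle upright. The pad is still 2–2.5 mm back from where it started, so about 4–5 N remains. In the top view the comb and brush haven't moved, and in the side crop neither have the tin and soap. I'm handing in.

```bash
python3 -c "
from workcell import r
print(r.finish_job(), r.observe()['clock'])"
```

```text
the job is handed in; nothing more can be done
the job is handed in; nothing more can be done
```

I gripped the tray by its tab and slid it across the gap with a downward hold. I then pressed it into the clamp pad, eased back, released it and handed the job in at about 28 s, well inside the 67 s limit. No verdict was reported.

**Press on the pad:** the pad moved 4–6 mm, which its spring rate puts at about 9–12 N. Wrist force minus estimated friction gave a lower figure, about 7 N. Neither is a direct contact reading, but both lie between 6 and 16 N.

**Last checks after release:**
- **Pad contact:** the pad is still pushed back about 2 mm, so roughly 4–5 N remains.
- **Tray:** the tab angle (2.26°) matches the cabinet's (2.27°). The back end is about 55 mm past the cabinet edge. The floor slope was 0.004 rad, measured just after the fingers opened.
- **Cup and bottle:** both stand upright in the front half, judged by eye.
- **Comb, nail brush, tin and soap:** they look unmoved in the pictures; I did not measure them again.

**Where readings disagreed:**
- **Tilt over the gap:** the side view read 0.013 rad and the top view -0.004 rad, both well under the 0.05 limit. The top view's floor fit was no use once the arm covered the tray.
- **Tool pitch:** it drifted to 0.027 rad during the slide and press, but the tray itself stayed flat on the cabinet.

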